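Bring the sherd tray under the loupe

ROBOT

A 6-joint arm with a two-finger parallel gripper is mounted at the origin on the work surface; the furniture and walls round the work are solid. World frame = base frame: x ahead of the robot, y to its left, z up, the work surface at z = 0. Lengths are in m, angles in rad, forces in N, time in s.
With the tool pointing down it reaches from about 0.3 to 0.875 m from the base axis. Payload 6.4 kg.
Tool frame: the origin (TCP) lies at the very end of the fingers, on their centre line; the grasp point (between the pads) lies 19 mm behind it; z points along the fingers, y is the line along which they close (so a half turn about z gives the same grasp; the last joint's range is limited). The gripper opens to 85 mm and grips with 20 to 120 N. Pads are 22 mm wide; open, the fingers measure 114 mm over their backs; the gripper's body (76 mm by 85 mm) begins 54 mm behind the grasp point. The pads swing forward as they close: fully open they stand 13 mm farther back than shut.
Start: joints at [-1.42, 0.181, 1.607, -0, 1.354, -0.206], TCP at [0.201, -0.539, 0.231] pointing down, gripper open.
Joint ranges: [-2.99, 2.99], [-0.89, 2.07], [0.3, 2.58], [-1.14, 4.28], [0, 2.63], [-3.12, 3.12]. Speed limits (rad/s): [2.57, 2.57, 3.01, 3.14, 3.14, 3.14].

INTERFACE

Orientations are given as a unit quaternion [w, x, y, z].
In Python, from bench import ctrl, camera, calibration, order, outline_of gives the robot as it stands.
- The arm moves only by the tool move_arm, never from a script. Its argument "series" is a list that holds one entry, the list of rows, each a list of 5 numbers: the opening, from 0 (shut) to 1 (fully open), then the shift along the tool's x, y, z in mm, then the turn about the tool's z in rad. A call has exactly 10 rows; each row is the pose to reach, as a shift and turn from the pose commanded when the call began, along the tool's axes at that moment; what a row does not reach only later rows make up. A row lasts 1/12 s, in which the tool goes at most 41.7 mm and 7.16 degrees, less where a joint would pass 70% of its speed; a pose out of reach is approached as far as the arm can. A call with a gripper value outside its range is refused whole. The fingers move at their own pace and stop on an object; the grip force is fixed at half the most. Time passes only in rows, so rows that repeat a pose let the fingers close, or fill a call up. It gives the time, the measured TCP pose, the force, the opening and the grip force at its end, in the units of the state.
- ctrl.get_obs(): the state, without advancing time (a new reading comes with each control period).
- camera(name): name is "scene" or "top" or "wrist"; returns (picture, depth): 384x512x3 uint8, blue, green, red; 384x512 float32, m along the optical axis (not along the pixel's ray), 0 where there is no reading.
- calibration(name): a dict with "intrinsics" (3x3 intrinsics, pixels), "rvec" (rotation vector, rad) and "tvec" (3), from world to camera coordinates, as OpenCV has them. Camera axes: x right, y down, z forward; pixel columns grow to the right and rows downward; lengths in m; the calibration is good to about 2 mm. A picture is of the moment at which its call begins: read the wrist's pose just before it. calibration takes no time and is no camera call; for the wrist camera it gives the pose at the moment of the call.
- order.hand_in(): hands the job in; it is judged then, once.
Trained networks look in the newest picture that a camera, given by its name, has taken for a name from the list of things; names that differ only in an ending like _2 or _b are one class to them, and where a whole thing is asked for, a point or a joint stands for the part that bears it (a point fixed in the world has none). Each returns a list of dicts, best first, with "conf" (0 to 1); they miss things now and then, are a little off and sometimes report something else, mostly with a low value. They report only what shows in the picture. A call takes as long as a camera call.
- outline_of(target, camera): "region" (384x512 bool, what is visible of it) and "bbox" ([centre column, centre row, width, height] in pixels, round what is visible of it).
The state is a dict: "time_s": time; "q": joint angles; "dq": joint speeds; "joint_efforts": joint torques, N m; "eef_pos": TCP position; "eef_rot": TCP orientation; "wrist_force": force on the tool from outside, world axes, zero at the start; "torque": the same for the moment, N m; "opening": opening from 0.0 (shut) to 1.0 (fully open); "grasp_force": force on a finger pad.
Only numpy, scipy, OpenCV 4.12 (cv2) and the standard library are available. Lean on these libraries where they do the work, as an engineer would, in place of code of your own. Each camera call takes 0.05 s, during which the arm holds its last target. There are 200 camera calls.

TASK

Bring the sherd on the inspection slide under the loupe: press down the pad in the middle of the slider to free its brake and, keeping it pressed, push the slider along its rail until the lug behind its tray is fully against the stop that carries the loupe (not the plain stop). Then let the pad spring up so that the brake holds, and move clear. Use only the fingertips: grasp nothing, never shift the slider with the pad up, do not touch the sherd on the tray, keep it on the tray, and leave everything else on the table as it is.

Things in the scene. Friction and masses are not known exactly. Their poses are not given: they have to be found in the camera images.
- rail: Fixed slide on the table, turned up to 0.2 rad. Origin: table level, under the middle of the guide rail; +y along the rail, +x away from the robot towards tray and back bar, z up. Front plate 88 (x) x 380 mm (y); guide rail 30 mm wide, top at z 26 mm; slotted back bar parallel to it at x +145 mm.
- carriage (a joint): Travel of the slider along the rail's +y, in m: 0 at the start, in the middle of the rail; at most 0.122 either way. The stops block it earlier. With the pad up, a rubber brake holds it against about 4 N; with the pad pressed it moves with about 1 N.
- pad (a joint): How far the press pad in the slider's middle is pushed down, in m: about 0 when up, 0.006 when fully down. A spring lifts it: it starts to move at about 5.5 N and is fully down at about 8 N. The brake is free from about 0.001 on; press to 0.003 to 0.006 and keep it there while pushing.
- pad_top (a point): Middle of the press pad's top (axes as the rail), 50 mm above the table when up. Pad: ribbed dark rubber, 50 (x) x 62 mm (y), in the middle of the slider, a black saddle 78 (x) x 112 mm (y), between rigid flanks at the same height in front and behind (gap 54 mm) and end blocks along the rail 8 mm higher (gap 66 mm). A pressing fingertip drags the slider by friction; if it slips it meets an end block and pushes there.
- tray_mid (a point): Middle of the floor of the slider's aluminium tray (axes as the rail), 86 mm in +x from the pad's middle, floor 23 mm above the table. The tray is 84 mm (x) by 90 mm (y) with a rim up to 27 mm above the table. On its back edge, in the middle, sits a small steel lug, 10 mm wide along the rail, which meets the stops.
- loupe_stop: The right stop, at either side of the slider, 80-125 mm from mid-rail: 12 mm square column, 88 mm high; its arm holds a black loupe (38 mm wide, 71 to 91 mm above the table, 88 mm in +x from the guide rail's middle line). Origin: column axis at table level; axes as the rail. The lug touches it when the tray's middle is 11 mm short of the column axis along the rail; it blocks further travel.
- plain_stop: The other stop, on the other side: the same 12 mm square column but only 56 mm high with a round black cap, no arm and no loupe. Not the goal. Origin on its axis at table level.
- tray_sherd: Pottery sherd lying loose on the tray, 36 x 54 x 10 mm; origin at the centre of its underside. Not to be touched.
- big_sherd: Bystander, pottery sherd 80 x 66 x 16 mm, on the table in front of the slide; origin at the centre of its underside.
- long_sherd: Bystander, flat pottery sherd 55 x 57 x 10 mm, in front of the slide; origin at the centre of its underside.
- red_vial: Bystander, standing vial with a screw cap, 28 mm across, 52 mm high, in front of the slide; origin at the centre of its underside.
- eraser: Bystander, eraser 20 x 46 x 12 mm, in front of the slide; origin at the centre of its underside.
- grinder_stone: Bystander, smooth grey oval stone 55 x 89 x 40 mm, behind the left end of the slide; origin at the centre of its underside.
- varnish_bottle: Bystander, small bottle 30 mm across, 69 mm high, behind the right end of the slide; origin at the centre of its underside.

How it is judged:
By the outcome, as a careful person would: the job done as asked, in the order asked, and still so for the second after the job is handed in, with the robot touching nothing.
It also fails if it takes over 42 s, if anything falls off the work surface, if the arm or the gripper's body presses on something with over 40 N, if the wrist force passes 120 N, or if a joint passes its speed limit or range.

## Working session

There is one attempt and no reset: what is moved stays moved. The work goes in short steps, Python scripts to look and compute and a tool call to move; the robot and the scene stay as the last step left them, time stands still between calls to the robot, and variables do not carry over. Pictures are saved under pics/ and viewed, at most 10 in all, crops included, and the job is handed in when it is done.

Besides the shell and the picture viewer there is one more tool, called after "Emit:" by a JSON object that holds its "name" and its "arguments". move_arm: Moves the arm, as the interface text tells. Its arguments: {"type":"object","properties":{"series":{"type":"array","items":{"type":"array","items":{"type":"array","items":{"type":"number"}}}}},"required":["series"]}

```bash
mkdir -p pics; cat > h.py <<'E'
import numpy as np,cv2
from bench import ctrl,camera,calibration,order,outline_of
def world(name,d,mask=None):
    c=calibration(name);K=np.array(c["intrinsics"]);R=cv2.Rodrigues(np.array(c["rvec"],float))[0];t=np.array(c["tvec"],float).ravel()
    v,u=np.indices(d.shape);p=np.stack([(u-K[0,2])/K[0,0]*d,(v-K[1,2])/K[1,1]*d,d],-1)
    return (p-t)@R
E
python3 - <<'E'
from h import *
ims=[]
for n in("top","scene"):
    p,d=camera(n);cv2.imwrite(f"pics/{n}0.png",p);W=world(n,d)
    for k in("rail","carriage","pad","loupe_stop","plain_stop","tray_sherd","tray_mid","red_vial","varnish_bottle"):
        for r in outline_of(k,n)[:2]:
            m=r["region"]&(d>0);w=W[m]
            if len(w): print(n,k,round(r["conf"],2),np.round(r["bbox"]),"med",np.round(np.median(w,0),3),"lo",np.round(np.percentile(w,2,axis=0),3),"hi",np.round(np.percentile(w,98,axis=0),3))
o=ctrl.get_obs();print(o["eef_pos"],o["eef_rot"],o["wrist_force"],o["time_s"])
E
```

```text
top rail 0.57 [286. 209. 149.  81.] med [ 0.502 -0.103  0.02 ] lo [ 0.441 -0.279  0.003] hi [0.636 0.077 0.059]
top carriage 0.88 [286. 211.  49.  73.] med [ 0.511 -0.1    0.049] lo [ 0.448 -0.153  0.016] hi [ 0.607 -0.049  0.061]
top pad 0.79 [287. 230.  30.  22.] med [ 0.482 -0.101  0.05 ] lo [ 0.458 -0.13   0.047] hi [ 0.507 -0.073  0.054]
top loupe_stop 0.67 [242. 183.  24.  45.] med [0.58  0.01  0.086] lo [ 0.551 -0.009  0.001] hi [0.651 0.031 0.093]
top plain_stop 0.68 [320. 171.   9.  19.] med [ 0.626 -0.184  0.025] lo [ 0.611 -0.195  0.008] hi [ 0.649 -0.177  0.059]
top tray_sherd 0.72 [287. 197.  24.  17.] med [ 0.573 -0.109  0.031] lo [ 0.557 -0.129  0.022] hi [ 0.587 -0.086  0.035]
top tray_mid 0.91 [289. 209.  44.  76.] med [ 0.511 -0.1    0.049] lo [ 0.448 -0.153  0.02 ] hi [ 0.608 -0.049  0.061]
top red_vial 0.71 [340. 269.  14.  11.] med [ 0.387 -0.226  0.051] lo [ 0.374 -0.241  0.003] hi [ 0.398 -0.217  0.055]
top varnish_bottle 0.16 [286. 208.  46.  78.] med [ 0.511 -0.1    0.048] lo [ 0.446 -0.153  0.008] hi [ 0.608 -0.049  0.061]
scene rail 0.89 [297. 209. 158.  79
[... 842 characters left out ...]
62  -0.184  0.028] lo [ 0.608 -0.194  0.017] hi [ 0.647 -0.177  0.054]
scene tray_mid 0.77 [298. 199.  83.  40.] med [ 0.472 -0.091  0.044] lo [ 0.44  -0.154  0.01 ] hi [ 0.614 -0.046  0.057]
scene red_vial 0.79 [385. 201.  10.  23.] med [ 0.376 -0.223  0.03 ] lo [ 0.368 -0.24   0.001] hi [ 0.39  -0.218  0.051]
scene red_vial 0.47 [237. 182.  31.  33.] med [0.611 0.011 0.074] lo [ 0.548 -0.065 -0.002] hi [0.744 0.028 0.09 ]
scene varnish_bottle 0.48 [337. 164.  15.  29.] med [ 0.591 -0.298  0.026] lo [ 0.582 -0.372 -0.002] hi [ 0.675 -0.288  0.066]
[ 0.20084149 -0.53881346  0.23130214] [ 1.59061699e-05  9.84133573e-01  1.77429171e-01 -1.17863357e-06] [ 0.43058893  0.37889259 -0.68721254] 1.0
```

View pics/top0.png

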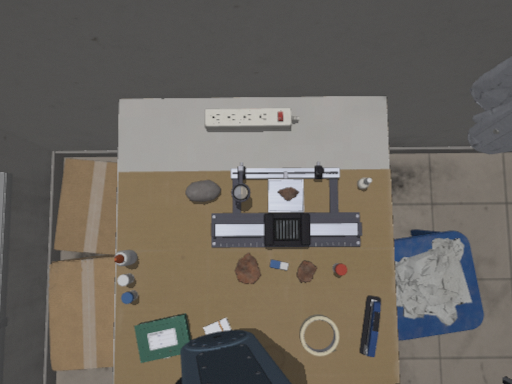

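View pics/scene0.png

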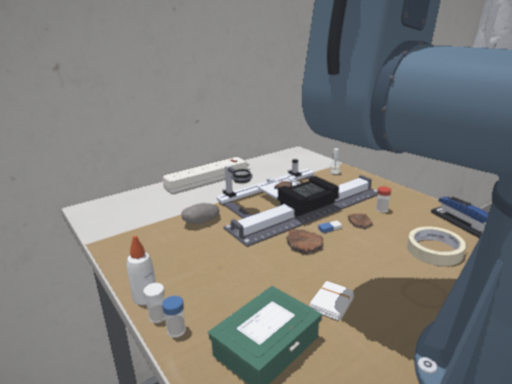

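The loupe arm stands on the left (+y), around column 242, row 190 in the top picture. The plain stop is at (320,171) and the pad at (287,230). The rail looks nearly parallel to world y.

```bash
cat >> h.py <<'E'
def tool(o=None):
    o=o or ctrl.get_obs();q=o["eef_rot"];from scipy.spatial.transform import Rotation as Ro
    return np.array(o["eef_pos"]),Ro.from_quat([q[1],q[2],q[3],q[0]]).as_matrix()
def yawof(xy):
    (cx,cy),(a,b),an=cv2.minAreaRect(xy.astype(np.float32)*1000);return (cx,cy),(a,b),an
E
python3 - <<'E'
from h import *
for n in("top","scene"):
    p,d=camera(n);W=world(n,d)
    x,y,z=W[...,0],W[...,1],W[...,2]
    g=(abs(z-.026)<.006)&(x>.45)&(x<.53)&(y>-.29)&(y<.09)&(abs(y+.1)>.065)
    b=(x>.6)&(x<.67)&(y>-.28)&(y<.09)&(z>.006)&(z<.04)
    for m in(g,b):
        l=cv2.fitLine(W[m][:,:2].astype(np.float32),cv2.DIST_HUBER,0,.001,.001).ravel()
        print(n,m.sum(),"dir",l,"yaw",np.arctan(-l[0]/l[1]),np.round(W[m].min(0),3),np.round(W[m].max(0),3))
    c=(x>.6)&(x<.67)&(z>.045)&(z<.1)&(abs(y+.1)<.2)
    for s in(c&(y>-.1),c&(y<-.1)):
        print("col",np.round(np.median(W[s],0),3),np.round(W[s].min(0),3),np.round(W[s].max(0),3),s.sum())
    e=(z>.054)&(z<.062)&(x>.42)&(x<.53)&(abs(y+.1)<.08); print("ends",yawof(W[e][:,:2]),e.sum())
    for k in ("pad",):
        r=outline_of(k,n)[0]["region"]&(d>0);print(k,yawof(W[r][:,:2]),W[r].mean(0))
P,R=tool();y=0.
print("to above pad",R.T@(np.array([.482,-.101,.17])-P)*1000,R)
E
```

```text
top 1136 dir [ 0.00226612  0.99999744  0.48272848 -0.10463885] yaw -0.0022661248 [ 0.465 -0.289  0.021] [0.5   0.085 0.032]
top 1295 dir [ 0.00288374  0.9999958   0.6235704  -0.10047292] yaw -0.0028837484 [ 0.6   -0.242  0.006] [0.654 0.09  0.037]
col [0.622 0.009 0.087] [0.601 0.004 0.046] [0.633 0.015 0.091] 56
col [ 0.626 -0.187  0.057] [ 0.6   -0.3    0.053] [ 0.633 -0.179  0.07 ] 47
ends ((482.1809997558594, -101.46404266357422), (110.01048278808594, 77.61104583740234), 89.3208236694336) 585
pad ((482.19903564453125, -101.75789642333984), (61.50802230834961, 48.78765869140625), 89.29403686523438) [ 0.48151947 -0.10057214  0.0505606 ]
scene 823 dir [ 0.00531953  0.9999859   0.4764431  -0.06336034] yaw -0.005319551 [ 0.462 -0.29   0.02 ] [0.498 0.085 0.032]
scene 801 dir [ 0.00636688  0.99997973  0.6150562  -0.1087115 ] yaw -0.0063669244 [ 0.6   -0.243  0.006] [0.653 0.037 0.04 ]
col [0.62  0.012 0.07 ] [0.6   0.002 0.045] [0.633 0.015 0.087] 136
col [ 0.62  -0.185  0.053] [ 0.6   -0.298  0.045] [ 0.631 -0.179  0.056] 33
ends ((479.2476806640625, -102.45297241210938), (76.41498565673828, 112.7960433959961), 0.6368535757064819) 326
pad ((478.438232421875, -107.51067352294922), (58.26911544799805, 57.046695709228516), 86.6207504272461) [ 0.47692399 -0.10580436  0.04863825]
to above pad [ 416.36337573 -312.01241811   61.28921521] [[ 9.37012301e-01  3.49296362e-01 -1.78695119e-05]
 [ 3.49296362e-01 -9.37012300e-01  2.52372022e-05]
 [-7.92868959e-06 -2.98893244e-05 -1.00000000e+00]]
```

Emit:
{"name": "move_arm", "arguments": {"series": [[[0,20,-15,0,0.03],[0,52,-39,0,0.07],[0,84,-63,0,0.11],[0,116,-87,0,0.15],[0,148,-111,0,0.19],[0,180,-135,0,0.23],[0,212,-159,0,0.27],[0,244,-183,0,0.31],[0,276,-207,0,0.34],[0,308,-231,0,0.36]]]}}

```text
time_s: 2.03
eef_pos: [0.4095, -0.2131, 0.2317]
eef_rot: [0.0, 1.0, -0.003, 0.0]
wrist_force: [1.2, 0.1, -0.0]
opening: 0.002
grasp_force: 0.0
```

```bash
python3 - <<'E'
from h import *
P,R=tool();print(P,R.round(4),R.T@(np.array([.4815,-.101,.13])-P)*1000)
E
```

```text
[ 0.40949261 -0.21306417  0.23165073] [[ 1.0e+00 -5.1e-03  7.0e-04]
 [-5.1e-03 -1.0e+00 -7.0e-04]
 [ 7.0e-04  7.0e-04 -1.0e+00]] [  71.36431692 -112.49797216  101.62507136]
```

Emit:
{"name": "move_arm", "arguments": {"series": [[[0,15,-25,15,0],[0,35,-55,30,0],[0,52,-85,45,0],[0,66,-105,55,0],[0,72,-113,60,0],[0,72,-113,60,0],[0,72,-113,60,0],[0,72,-113,60,0],[0,72,-113,60,0],[0,72,-113,60,0]]]}}

```text
time_s: 2.87
eef_pos: [0.4811, -0.1033, 0.172]
eef_rot: [0.0, 1.0, -0.003, 0.001]
wrist_force: [0.1, 0.1, -0.9]
opening: -0.001
grasp_force: 0.0
```

```bash
python3 - <<'E'
from h import *
P,R=tool();o=ctrl.get_obs();print(P,R.round(4),o["wrist_force"])
p,d=camera("wrist");cv2.imwrite("pics/w1.png",p);W=world("wrist",d)
for k in("pad","carriage","tray_sherd","loupe_stop","plain_stop"):
    for r in outline_of(k,"wrist")[:1]:
        m=r["region"]&(d>0);print(k,r["conf"],r["bbox"],yawof(W[m][:,:2]),np.median(W[m],0))
E
```

```text
[ 0.48108115 -0.10333257  0.172011  ] [[ 1.0e+00 -5.1e-03  1.0e-03]
 [-5.1e-03 -1.0e+00 -7.0e-04]
 [ 1.0e-03  7.0e-04 -1.0e+00]] [ 0.06923794  0.06539088 -0.85964967]
pad 0.88 [252.1, 189.3, 67.0, 46.8] ((480.8916015625, -103.00828552246094), (65.2806396484375, 49.18665313720703), 89.71952819824219) [ 0.48198394 -0.10331106  0.04944063]
carriage 0.93 [250.2, 126.4, 126.8, 209.5] ((523.645263671875, -105.42078399658203), (133.04713439941406, 208.63055419921875), 88.14558410644531) [ 0.51552323 -0.10229612  0.04777938]
tray_sherd 0.63 [259.6, 91.8, 58.3, 41.7] ((574.9677124023438, -110.06959533691406), (40.97901916503906, 38.153770446777344), 43.97908401489258) [ 0.5726507  -0.11032334  0.02986407]
loupe_stop 0.57 [106.8, 62.5, 74.8, 121.5] ((593.199462890625, 20.95655059814453), (97.90398406982422, 63.879756927490234), 10.847818374633789) [0.58362647 0.00400251 0.08528855]
plain_stop 0.97 [356.4, 22.7, 36.7, 45.4] ((630.2010498046875, -191.29165649414062), (31.855693817138672, 49.74851608276367), 62.52603530883789) [ 0.62263524 -0.18553116  0.02493499]
```

View pics/w1.png

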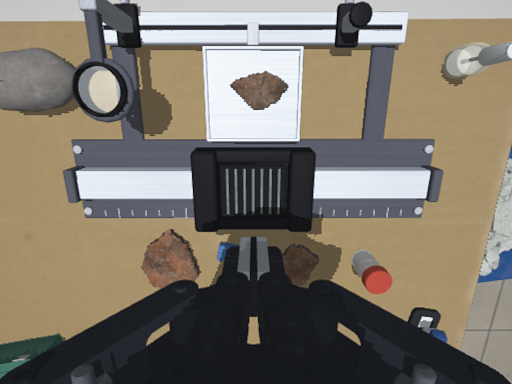

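The wrist view shows the pad at (252,190) straight below the shut fingertips. The loupe is left at (105,88), the plain stop right at (356,23), and the sherd is on the tray at (260,91).

Emit:
{"name": "move_arm", "arguments": {"series": [[[0,0,0,25,0],[0,0,0,55,0],[0,0,0,80,0],[0,0,0,100,0],[0,0,0,110,0],[0,0,0,114,0],[0,0,0,116,0],[0,0,0,117,0],[0,0,0,117,0],[0,0,0,117,0]]]}}

```text
time_s: 4.0
eef_pos: [0.482, -0.1024, 0.0554]
eef_rot: [0.0, 1.0, -0.002, 0.001]
wrist_force: [-0.7, -0.5, -1.5]
opening: -0.002
grasp_force: 0.0
```

Emit:
{"name": "move_arm", "arguments": {"series": [[[0,0,0,1,0],[0,0,0,2,0],[0,0,0,3,0],[0,0,0,4,0],[0,0,0,5,0],[0,0,0,6,0],[0,0,0,7,0],[0,0,0,7.5,0],[0,0,0,7.5,0],[0,0,0,7.5,0]]]}}

```text
time_s: 4.83
eef_pos: [0.4813, -0.1021, 0.0471]
eef_rot: [0.0, 1.0, -0.002, 0.0]
wrist_force: [-2.3, 0.6, 5.2]
opening: 0.003
grasp_force: 3.0
```

Emit:
{"name": "move_arm", "arguments": {"series": [[[0,0,0,0.5,0],[0,0,0,1,0],[0,0,0,1.5,0],[0,0,0,1.8,0],[0,0,0,1.8,0],[0,0,0,1.8,0],[0,0,0,1.8,0],[0,0,0,1.8,0],[0,0,0,1.8,0],[0,0,0,1.8,0]]]}}

```text
time_s: 5.67
eef_pos: [0.4813, -0.1021, 0.0454]
eef_rot: [0.0, 1.0, -0.002, 0.0]
wrist_force: [-2.0, 1.4, 6.6]
opening: -0.001
grasp_force: 3.3
```

```bash
cat > look.py <<'E'
from h import *
o=ctrl.get_obs();print(o["eef_pos"],o["wrist_force"],o["time_s"])
p,d=camera("top");W=world("top",d);x,y,z=W[...,0],W[...,1],W[...,2]
e=(z>.054)&(z<.064)&(x>.42)&(x<.46)&(abs(y+.05)<.13)   # front of end blocks
print("front blocks y",W[e][:,1].min(),W[e][:,1].max(),e.sum())
p,d=camera("wrist");W=world("wrist",d);cv2.imwrite("pics/last.png",p)
for k in("pad","carriage","tray_sherd"):
    for r in outline_of(k,"wrist")[:1]:
        m=r["region"]&(d>0);print(k,r["conf"],np.round(r["bbox"]),yawof(W[m][:,:2])[:2],np.median(W[m],0))
E
python3 look.py
```

```text
[ 0.48125939 -0.1020556   0.045425  ] [-2.04788518  1.39828908  6.55761872] 5.6667
front blocks y -0.06555229429053079 -0.0507765306384733 41
pad 0.66 [256. 247. 116.  76.] ((482.8536682128906, -102.59471130371094), (63.93134689331055, 46.18155288696289)) [ 0.49212087 -0.10491144  0.04496811]
tray_sherd 0.95 [267.  76. 110.  71.] ((574.8072509765625, -110.5405502319336), (41.95062255859375, 38.39904022216797)) [ 0.57245987 -0.11048417  0.03001417]
```

Emit:
{"name": "move_arm", "arguments": {"series": [[[0,0,-1,0,0],[0,0,-3,0,0],[0,0,-6,0,0],[0,0,-10,0,0],[0,0,-14,0,0],[0,0,-18,0,0],[0,0,-22,0,0],[0,0,-26,0,0],[0,0,-29,0,0],[0,0,-30,0,0]]]}}

```text
time_s: 6.75
eef_pos: [0.4814, -0.072, 0.0455]
eef_rot: [0.0, 1.0, -0.001, 0.0]
wrist_force: [-3.5, -0.2, 6.0]
opening: 0.0
grasp_force: 3.3
```

```bash
python3 look.py
```

```text
[ 0.48139517 -0.07195467  0.0454767 ] [-3.53922605 -0.24756233  6.04819176] 6.75
front blocks y -0.03643699639943698 -0.017066304002563742 34
pad 0.82 [256. 246. 119.  74.] ((484.1247253417969, -73.6932144165039), (64.76863861083984, 48.39677429199219)) [ 0.49222381 -0.0752745   0.0450068 ]
carriage 0.93 [254. 164. 234. 328.] ((525.8463745117188, -67.97441864013672), (139.83639526367188, 163.9681396484375)) [ 0.52955713 -0.07124713  0.02630248]
tray_sherd 0.62 [265.  77. 105.  72.] ((574.5546264648438, -80.88995361328125), (40.85044479370117, 39.30964279174805)) [ 0.57263057 -0.08042397  0.0299824 ]
```

Emit:
{"name": "move_arm", "arguments": {"series": [[[0,0,-1,0,0],[0,0,-4,0,0],[0,0,-9,0,0],[0,0,-15,0,0],[0,0,-21,0,0],[0,0,-27,0,0],[0,0,-33,0,0],[0,0,-38,0,0],[0,0,-42,0,0],[0,0,-44,0,0]]]}}

```text
time_s: 7.83
eef_pos: [0.4816, -0.0279, 0.0455]
eef_rot: [0.0, 1.0, -0.001, 0.0]
wrist_force: [-2.2, -0.7, 7.8]
opening: 0.0
grasp_force: 3.3
```

Emit:
{"name": "move_arm", "arguments": {"series": [[[0,0,-1,0,0],[0,0,-2,0,0],[0,0,-4,0,0],[0,0,-6,0,0],[0,0,-8,0,0],[0,0,-10,0,0],[0,0,-12,0,0],[0,0,-14,0,0],[0,0,-15,0,0],[0,0,-15,0,0]]]}}

```text
time_s: 8.67
eef_pos: [0.4816, -0.013, 0.0455]
eef_rot: [0.0, 1.0, -0.001, 0.0]
wrist_force: [-2.5, 0.2, 6.3]
opening: -0.001
grasp_force: 3.3
```

```bash
python3 look.py
```

```text
[ 0.48161875 -0.01298161  0.0454565 ] [-2.47754064  0.19592689  6.34695787] 8.6667Traceback (most recent call last):
  File "look.py", line 5, in <module>
    print("front blocks y",W[e][:,1].min(),W[e][:,1].max(),e.sum())
                           ~~~~~~~~~~~~~^^
    return umr_minimum(a, axis, None, out, keepdims, initial, where)
ValueError: zero-size array to reduction operation minimum which has no identity
```

View pics/last.png

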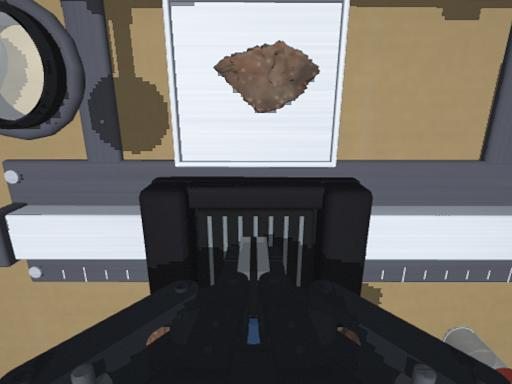

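That picture is the earlier one, taken at 30 mm of travel. It shows the sherd in the tray at (267,75) and the fingertip mid-pad at (254,255). The script stopped on an empty mask before it took a new one. I'll go on slowly to the stop.

Emit:
{"name": "move_arm", "arguments": {"series": [[[0,0,-1,0,0],[0,0,-2,0,0],[0,0,-3,0,0],[0,0,-4,0,0],[0,0,-5,0,0],[0,0,-6,0,0],[0,0,-7,0,0],[0,0,-8,0,0],[0,0,-9,0,0],[0,0,-10,0,0]]]}}

```text
time_s: 9.55
eef_pos: [0.4817, -0.0032, 0.0455]
eef_rot: [0.0, 1.0, -0.002, 0.0]
wrist_force: [-2.5, -0.4, 6.2]
opening: 0.002
grasp_force: 3.3
```

Emit:
{"name": "move_arm", "arguments": {"series": [[[0,0,-0.5,0,0],[0,0,-1,0,0],[0,0,-1.5,0,0],[0,0,-2,0,0],[0,0,-2.5,0,0],[0,0,-3,0,0],[0,0,-3.5,0,0],[0,0,-4,0,0],[0,0,-4.5,0,0],[0,0,-5,0,0]]]}}

```text
time_s: 10.38
eef_pos: [0.4825, 0.0008, 0.0458]
eef_rot: [0.001, 1.0, -0.001, 0.001]
wrist_force: [-1.3, -5.1, 5.6]
opening: -0.0
grasp_force: 3.2
```

```bash
sed -i '4,5d' look.py; cat >> look.py <<'E'
p,d=camera("scene");cv2.imwrite("pics/s.png",p)
E
python3 look.py
```

```text
[0.48247049 0.00083154 0.04581955] [-1.34445906 -5.14143845  5.59834409] 10.3833
pad 0.82 [260. 246. 114.  75.] ((484.2743835449219, -2.619903564453125), (48.14553451538086, 64.42726135253906)) [ 0.49284674 -0.00775543  0.04534976]
carriage 0.68 [260. 164. 233. 326.] ((527.6551513671875, -2.9964599609375), (110.88111114501953, 169.46408081054688)) [ 0.51623316 -0.01866413  0.04502411]
tray_sherd 0.65 [309.  77.  31.  53.] ((571.5186767578125, -23.475143432617188), (18.0028133392334, 24.97483253479004)) [ 0.57323262 -0.02639865  0.02928831]
```

View pics/last.png

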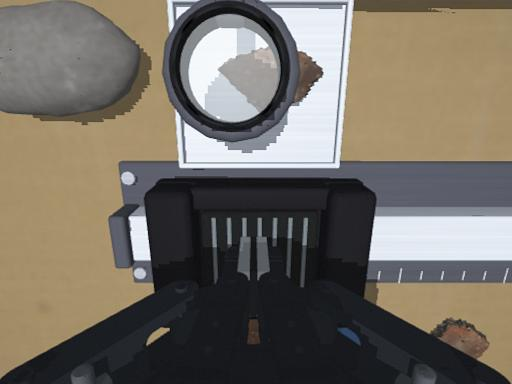

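The slider meets a firm 5 N at y ≈ −0.002, as predicted for lug contact. The loupe at (232,72) is over the tray. Lifting straight up.

Emit:
{"name": "move_arm", "arguments": {"series": [[[0,0,0,-0.5,0],[0,0,0,-1.5,0],[0,0,0,-2.5,0],[0,0,0,-3.5,0],[0,0,0,-5,0],[0,0,0,-7,0],[0,0,0,-10,0],[0,0,0,-15,0],[0,0,0,-22,0],[0,0,0,-30,0]]]}}

```text
time_s: 11.52
eef_pos: [0.4811, 0.0022, 0.0753]
eef_rot: [-0.0, 1.0, -0.002, -0.0]
wrist_force: [-0.3, 0.4, -0.5]
opening: -0.001
grasp_force: 0.0
```

Emit:
{"name": "move_arm", "arguments": {"series": [[[0,0,0,-10,0],[0,0,0,-30,0],[0,0,0,-50,0],[0,0,0,-70,0],[0,0,0,-85,0],[0,0,0,-95,0],[0,0,0,-100,0],[0,0,0,-100,0],[0,0,0,-100,0],[0,0,0,-100,0]]]}}

```text
time_s: 12.35
eef_pos: [0.4807, 0.0022, 0.174]
eef_rot: [-0.0, 1.0, -0.002, -0.001]
wrist_force: [1.2, 0.4, -0.5]
opening: 0.003
grasp_force: 0.0
```

```bash
python3 look.py; python3 -c "
import cv2;p=cv2.imread('pics/s.png')[120:260,180:420];cv2.imwrite('pics/sc.png',cv2.resize(p,None,fx=3,fy=3,interpolation=2))"
```

```text
[0.48073228 0.0021626  0.1739658 ] [ 1.1823283   0.42340687 -0.49621757] 12.35
pad 0.61 [258. 188.  67.  46.] ((481.5218200683594, -3.9372634887695312), (64.1949691772461, 49.452064514160156)) [ 0.48300466 -0.00257637  0.04959076]
carriage 0.74 [258. 125. 123. 209.] ((523.8460083007812, -3.7510604858398438), (133.56182861328125, 205.51304626464844)) [ 0.507521   -0.0078399   0.04899076]
tray_sherd 0.91 [282.  88.  24.  37.] ((571.5143432617188, -24.75756072998047), (20.796279907226562, 29.994075775146484)) [ 0.57363776 -0.02383737  0.02966899]
```

View pics/last.png

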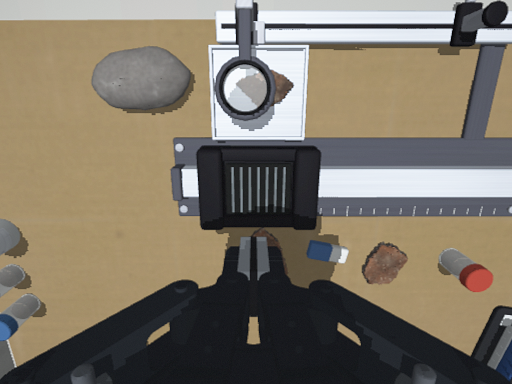

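View pics/sc.png

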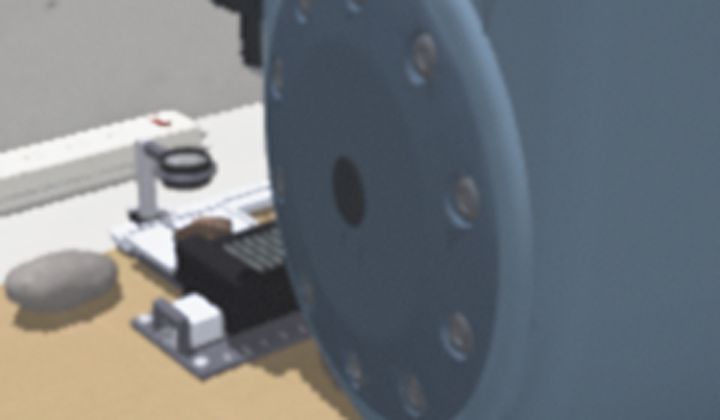

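In the wrist view the lug (260,32) is hard against the loupe column (246,20). The pad is back up at about 50 mm, the sherd is under the loupe and the bystanders are where they were. Handing in.

```bash
python3 -c "
from bench import order;print(order.hand_in())"
```

```text
the job is handed in; nothing more can be done
None
```

The slider moved about 99 mm with the pad pressed until its lug met the loupe stop; the pad is back up, the sherd is on the tray under the loupe, the arm is clear, and the job was handed in at about 12.5 s (the hand-in returned no verdict).

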